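# Shut the worn-cutter returns box and post a worn cutter through its port

## Robot

A 6-joint arm with a two-finger parallel gripper is mounted at the origin on the work surface. World frame = base frame: x ahead of the robot, y to its left, z up, the work surface at z = 0. Lengths are in m, angles in rad, forces in N, time in s.
With the tool pointing down it reaches from about 0.4 to 0.825 m from the base axis. Payload 7 kg.
Tool frame: the origin (TCP) lies midway between the tips of the shut fingers; the grasp point (between the pads) lies 19 mm behind it; z points along the fingers, y is the direction in which the jaws open and shut (so a half turn about z gives the same grasp; the last joint's range is limited). The gripper opens to 88 mm and grips with 3 to 60 N. Pads are 19 mm wide; open, the fingers measure 130 mm over their backs; the gripper's body (78 mm by 193 mm) begins 47 mm behind the grasp point.
Start: joints at [1.502, 0.359, 0.012, 0, -1.224, -0.288], TCP at [0.236, 0.632, 0.227] pointing down, gripper open.
Joint ranges: [-3.07, 3.07], [-1.43, 2.12], [-1.02, 1.25], [-3.03, 1.67], [-3.05, -0], [-3.03, 3.03]. Speed limits (rad/s): [2.39, 2.39, 3.01, 3.14, 3.14, 3.14].

## Interface

Orientations are given as [roll, pitch, yaw] about the fixed x, y, z axes, in that order (R = Rz(yaw) Ry(pitch) Rx(roll)).
In Python, from station import get_state, grab_frame, camera_info, job_done gives the robot as it stands. The module is installed in compiled form; this text tells all that it offers.
- The arm moves only by the shell command python3 -m inch 'ROWS' [FORCE]. ROWS is JSON, a list that holds one entry, the list of rows, each a list of 7 numbers: the shift along the tool's x, y, z normalised to -1 to 1, where 1 is 50 cm, then the turn, a rotation vector about the tool's x, y, z normalised to -1 to 1, where 1 is 180 degrees, then the closure, from 0 (fully open) to 1 (shut). A call has 1 to 20 rows; each row shifts and turns the commanded pose from where the row before left it, along the tool's axes as they then stand; what a row does not reach is not made up. A row lasts 1/10 s, in which the tool goes at most 50 mm and 8.59 degrees, less where a joint would pass 70% of its speed; a pose out of reach is approached as far as the arm can. A call with a number of a shift or a turn outside -1 to 1 is refused whole. A call with a gripper value outside its range is refused whole. The fingers move at their own pace and stop on an object; FORCE is the grip in N (left out, the last holds). Time passes only in rows, so rows that do not move let the fingers close. It gives the time, the measured TCP pose, the force and the opening at its end, in the units of the state.
- get_state(): the state, without advancing time (a new reading comes with each control period).
- grab_frame(name): name is "side" or "top"; returns the picture (384x512x3 uint8, blue, green, red); there is no depth.
- camera_info(name): a dict with "vertical_fov" (degrees; the focal length in pixels is half the picture's height over the tangent of half this angle, whatever the lens; pixels are square), "cx", "cy" (the principal point, pixels), "R" (3x3) and "t" (3): a world point X has camera coordinates R X + t. Camera axes: x right, y down, z forward; pixel columns grow to the right and rows downward; lengths in m; the calibration is good to about 2 mm. A picture is of the moment at which its call begins. camera_info takes no time and is no camera call.
- job_done(): hands the job in, once; it reports no verdict.
The state is a dict: "t": time; "q": joint angles; "qd": joint speeds; "joint_efforts": joint torques, N m; "eef_pos": TCP position; "ee_rot": TCP orientation; "force": force on the tool from outside, world axes, zero at the start; "moment": the same for the moment, N m; "width": finger opening in m.
Only numpy, scipy, OpenCV 4.12 (cv2) and the standard library are available. Lean on these libraries where they do the work, as an engineer would, in place of code of your own. Each camera call takes 0.05 s, during which the arm holds its last target.

## Task

First push the open door of the grey returns box shut until it snaps fully home on its catch. Then take the cutter tube with the red cap and pass it foot first through the yellow-rimmed port in the box's roof without the tube touching the rim, lowering at least a quarter of its length into the port before letting it go to stay inside. Leave the green-capped tubes and the other things on the bench where they are.

Things in the scene. Friction and masses are not known exactly. Their poses are not given: they have to be found in the camera images.
- door (a joint): Angle in rad of the grey returns box's white door: 0 shut and seated, 0.45 to 0.95 at the start, grows as it opens. It stays where it is left (light friction). A sprung roller catch resists from about 0.08 down to 0.03 rad (about 7 to 10 N at the push point), then snaps the door to 0 and holds it; let go earlier and it stays ajar.
- door_push (a point): Point on the OUTER face of the white door, 160 mm from the hinge line, 130 mm above the bench. Door 200 mm wide, 12 mm thick, from 30 to 168 mm above the bench; swings shut counter-clockwise seen from above. Own z up, own y along the face towards the hinge, -x out of the outer face. A dark handle stands 24 mm out near the free edge, 48 to 96 mm above the bench; the face above is clear.
- door_hinge (a point): Point on the door's hinge line, in the plane of its outer face, 130 mm above the bench. The vertical line through it is the hinge axis.
- port (a point): Centre of the port's mouth at the top of its yellow rim, 185 mm above the bench. Opening 72 x 72 mm square along this frame's x and y; z up; -x towards the door. Rim bars 8 mm wide, 10 mm above the roof. The fixed grey box spans x -97 to 73 and y -100 to 100 mm about this point, roof at 175 mm, inner floor at 50 mm: a tube let go here drops clear below the rim.
- rim: The yellow square rim of the port (origin on the bench under the box's centre, 12 mm in front of the port's centre; axes as port). The red tube must not touch it.
- tube_red_center (a point): Centre, half-way up, of the cutter tube with the RED cap: a rigid round tube 28 mm in diameter and 105 mm high, about 0.12 kg, standing upright on the bench (black foot, clear middle showing a steel cutter, red cap on top).
- tube_red_foot (a point): Centre of the underside of the red-capped tube, 52.5 mm below its centre.
- tube_green1_center (a point): Centre of a like tube (28 x 105 mm) with a GREEN cap, standing on the bench; leave it.
- tube_green2_center (a point): Centre of the second tube with a GREEN cap; leave it.
- oil: Yellow oil bottle, 52 mm diameter, 150 mm high, origin under its foot; leave it.
- wrench: Steel wrench lying on the bench; leave it.
- screwdriver: Screwdriver lying on the bench; leave it.
- mug: White mug, 80 mm diameter, 90 mm high, origin under its foot; leave it.
- tray: Blue open tray 110 x 160 x 35 mm, origin under its centre; leave it.
Not all that is in view belongs to the job. What is shaped like the part that bears tube_red_center but blue or purple is not meant.

How it is judged:
By the outcome, as a careful person would: the job done as asked, in the order asked, and still so for the second after the job is handed in, with the robot touching nothing.
It also fails if it takes over 61 s, if anything falls off the work surface, if the arm or the gripper's body presses on something with over 40 N, if the wrist force passes 120 N, or if a joint passes its speed limit or range.

## Working session

There is one attempt and no reset: what is moved stays moved. The work goes in short steps, Python scripts to look and compute and a shell command to move; the robot and the scene stay as the last step left them, time stands still between calls to the robot, and variables do not carry over. Pictures are saved under pics/ and viewed, and the job is handed in when it is done.

```bash
mkdir -p pics; python3 - <<'E'
from station import *
import cv2,json
s=get_state();print(s)
for n in("side","top"):
    cv2.imwrite(f"pics/{n}0.png",grab_frame(n)); i=camera_info(n); print(n,i)
E
```

```text
{'t': 0.0, 'q': array([ 1.50208971e+00,  3.59428710e-01,  1.10369676e-02, -3.88313934e-04,
       -1.22408774e+00, -2.88076697e-01]), 'qd': array([ 0.00024884,  0.00246914, -0.00011995, -0.00083754, -0.00082151,
       -0.00020523]), 'joint_efforts': array([ 3.24154826e-04, -5.82714415e+01,  2.93053883e+01,  6.99757263e+00,
        7.02723657e-03, -1.67411736e-04]), 'eef_pos': array([0.23560686, 0.63200918, 0.22557923]), 'ee_rot': array([ 3.13987514e+00, -1.28260445e-04, -3.56915461e-01]), 'force': array([-0.41053872, -0.22919439,  1.27164084]), 'moment': array([-0.0201167 ,  0.01039816, -0.03001865]), 'width': 0.08757398939480322}
side {'vertical_fov': 49.61625762870433, 'cx': 255.63833003219682, 'cy': 196.4262618442857, 'R': array([[ 0.71084995, -0.70332855, -0.00461483],
       [-0.34648986, -0.34447027, -0.87251648],
       [ 0.61207608,  0.62182729, -0.48856289]]), 't': array([-0.39908715,  0.33144495,  1.05042684])}
top {'vertical_fov': 43.991507076120556, 'cx': 253.59808238560618, 'cy': 196.43048947133505, 'R': array([[-0.02868615, -0.99943373, -0.01758744],
       [-0.98875311,  0.03095442, -0.14631855],
       [ 0.1467801 ,  0.01319232, -0.98908117]]), 't': array([0.04435608, 0.59988195, 1.53030419])}
```

View pics/side0.png

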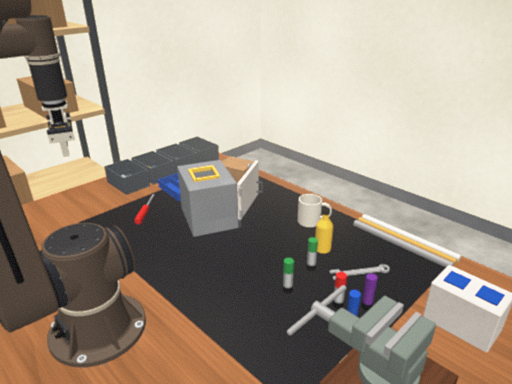

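View pics/top0.png

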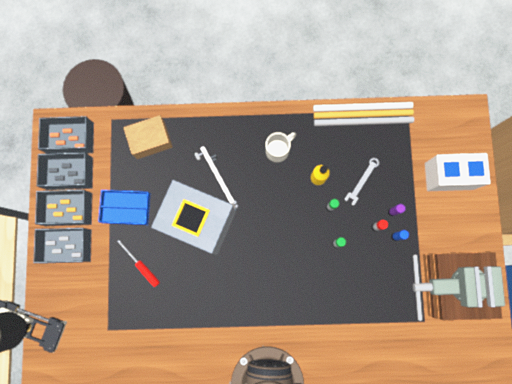

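```bash
cat > h.py <<'E'
import numpy as np,cv2
from station import *
def cam(n):
    i=camera_info(n);f=192/np.tan(np.radians(i['vertical_fov'])/2);return i['R'],i['t'],f,i['cx'],i['cy']
def ray(n,u,v):
    R,t,f,cx,cy=cam(n);d=R.T@np.array([(u-cx)/f,(v-cy)/f,1]);return -R.T@t,d
def onz(n,u,v,z):
    c,d=ray(n,u,v);return c+d*(z-c[2])/d[2]
def proj(n,X):
    R,t,f,cx,cy=cam(n);p=R@np.array(X)+t;return p[:2]/p[2]*f+[cx,cy]
E
python3 - <<'E'
from h import *
t=cv2.imread('pics/top0.png');s=cv2.imread('pics/side0.png')
def blobs(im,n,lo,hi,amin=15):
    h=cv2.cvtColor(im,cv2.COLOR_BGR2HSV);m=cv2.inRange(h,lo,hi)
    c,l,st,ce=cv2.connectedComponentsWithStats(m)
    for k in range(1,c):
        if st[k,4]>=amin: print(n,st[k],ce[k].round(2),onz('top',*ce[k],0.105).round(4) if n[0]=='t' else '')
for im,n in((t,'t'),(s,'s')):
    print('red');blobs(im,n,(0,150,90),(6,255,255))
    print('green');blobs(im,n,(50,120,60),(80,255,255))
    print('yel');blobs(im,n,(20,150,120),(32,255,255))
    print('pur');blobs(im,n,(130,100,60),(150,255,255))
    print('blu');blobs(im,n,(105,150,60),(128,255,255))
cv2.imwrite('pics/tc1.png',cv2.resize(t[130:270,130:260],None,fx=4.2,fy=4.2,interpolation=cv2.INTER_CUBIC))
cv2.imwrite('pics/tc2.png',cv2.resize(t[150:330,300:440],None,fx=3.3,fy=3.3,interpolation=cv2.INTER_CUBIC))
cv2.imwrite('pics/sc1.png',cv2.resize(s[150:250,160:290],None,fx=5,fy=5,interpolation=cv2.INTER_CUBIC))
E
```

```text
red
t [377 220  11  10  83] [382.14 224.25] [ 0.491  -0.3757  0.105 ]
t [135 261  24  26 233] [146.85 273.6 ] [0.359  0.3657 0.105 ]
green
t [329 199  10  10  74] [333.85 203.23] [ 0.5622 -0.228   0.105 ]
t [336 237  10  10  76] [340.57 241.61] [ 0.4406 -0.2425  0.105 ]
yel
t [365 115  18   1  18] [373.5 115. ] [ 0.8474 -0.372   0.105 ]
t [396 114  16   1  16] [403.5 114. ] [ 0.8474 -0.4692  0.105 ]
t [336 116  15   1  15] [343. 116.] [ 0.8474 -0.273   0.105 ]
t [311 165  19  20 239] [318.85 175.38] [ 0.6534 -0.185   0.105 ]
t [173 200  36  36 277] [190.75 217.77] [0.5298 0.2267 0.105 ]
pur
t [389 204  17  11 132] [397.14 209.29] [ 0.5368 -0.426   0.105 ]
blu
t [444 162  16  14 190] [451.63 168.78] [ 0.6613 -0.6082  0.105 ]
t [469 162  15  14 188] [475.72 168.18] [ 0.6608 -0.6845  0.105 ]
t [  99  190   51   35 1585] [124.49 207.03] [0.5707 0.4382 0.105 ]
t [393 230  16  10 125] [400.74 234.92] [ 0.4558 -0.4313  0.105 ]
t [507 266   5  47 137] [509.7  282.58] [ 0.2998 -0.7535  0.105 ]
red
s [134 204  15  20 151] [140.99 214.06] 
s [335 272  12  16 142] [340.3  279.09] 
green
s [308 237   9  15 110] [312.18 243.99] 
s [284 258  10  15 143] [288.41 264.97] 
yel
s [189 166  30  15 161] [203.16 172.88] 
s [316 215  17  39 515] [324.04 234.43] 
pur
s [362 273  16  33 351] [369.45 288.59] 
blu
s [158 174  22  27 305] [170.44 186.18] 
s [445 272  25  17 232] [456.81 279.66] 
s [476 286  28  19 272] [489.6  294.91] 
s [347 289  14  26 264] [353.7  300.83]
```

View pics/tc1.png

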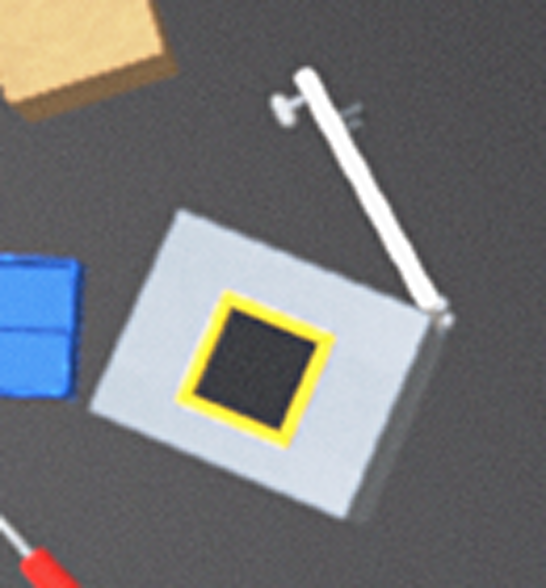

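View pics/tc2.png

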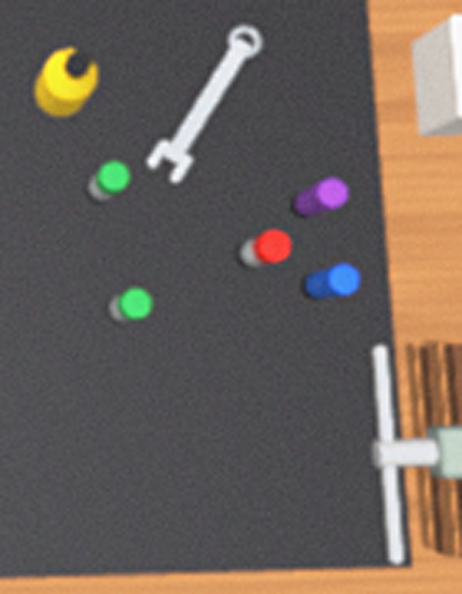

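View pics/sc1.png

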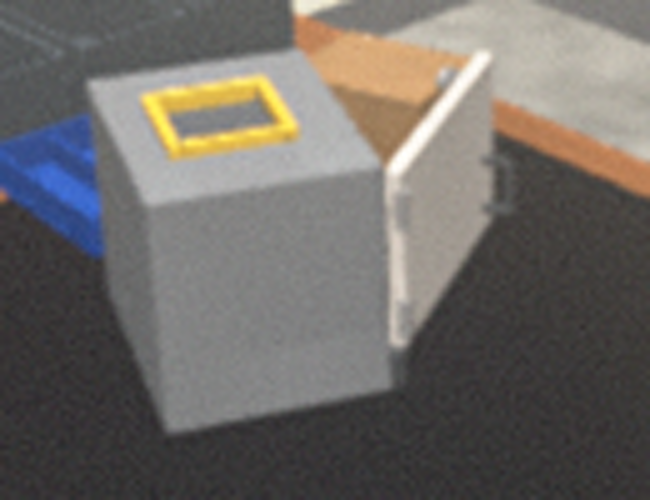

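```bash
python3 - <<'E'
from h import *
def c(u,v,z): return onz('top',(u+.5)/4.2-.5+130,(v+.5)/4.2-.5+130,z)
roof=np.array([c(*p,.175) for p in((180,210),(430,317),(348,520),(90,410))]);rim=np.array([c(*p,.185) for p in((228,290),(335,338),(288,447),(176,400))])
for A in(roof,rim):
    print(A.round(4)[:,:2],A.mean(0).round(4),[np.linalg.norm(A[i]-A[i-1]).round(4) for i in range(4)])
    for i in range(4):
        d=A[(i+1)%4]-A[i];print(np.degrees(np.arctan2(d[1],d[0])).round(2))
t=cv2.imread('pics/top0.png');h=cv2.cvtColor(t,cv2.COLOR_BGR2HSV);m=cv2.inRange(h,(20,120,100),(34,255,255));m[:195]=0;m[:,:165]=0;m[240:]=0;m[:,215:]=0
cn=max(cv2.findContours(m,0,2)[0],key=cv2.contourArea);r=cv2.minAreaRect(cn);print(r,onz('top',*r[0],.185))
P=np.array([onz('top',*p,.185) for p in cv2.boxPoints(r)]);print(P[:,:2].round(4))
f=c(317,72,.168);hi=c(440,300,.168);d=f-hi;print('door',f,hi,np.linalg.norm(d),np.degrees(np.arctan2(d[1],d[0])))
fi=c(297,76,.168);hi2=c(424,308,.168);d=fi-hi2;print('inner',fi,hi2,np.linalg.norm(d),np.degrees(np.arctan2(d[1],d[0])))
# red tube
for z in(.1,.105): print('red top',onz('top',382.14,224.25,z))
X=np.array([.491,-.376,.105]);
# side cap top circle & foot projections
for z in(.105,.085,0):print(proj('side',[X[0],X[1],z]),proj('top',[X[0],X[1],z]))
c1,d1=ray('top',382.14,224.25);c2,d2=ray('side',340.3,279.1)
A=np.stack([d1,-d2],1);k=np.linalg.lstsq(A,c2-c1,rcond=None)[0];print(c1+k[0]*d1,c2+k[1]*d2)
c1,d1=ray('top',397.14,209.29);c2,d2=ray('side',369.45,288.59)
for n,u,v in(('pur',333/3.3+300,193/3.3+150),('blue',344/3.3+300,280/3.3+150),('red',274/3.3+300,246/3.3+150),('g2',136/3.3+300,303/3.3+150)):print(n,onz('top',u,v,.105))
print('vise bar ends',[onz('top',a/3.3+300,b/3.3+150,.09) for a,b in((380,350),(397,560))])
E
```

```text
[[0.6413 0.2713]
 [0.5571 0.0908]
 [0.4134 0.1523]
 [0.4973 0.3367]] [0.5273 0.2128 0.175 ] [np.float64(0.1582), np.float64(0.1992), np.float64(0.1564), np.float64(0.2026)]
-115.01
156.81
65.52
-24.41
[[0.5799 0.2351]
 [0.5427 0.1586]
 [0.4658 0.1932]
 [0.5017 0.2728]] [0.5225 0.2149 0.185 ] [np.float64(0.0868), np.float64(0.085), np.float64(0.0843), np.float64(0.0874)]
-115.88
155.78
65.76
-25.79
((190.40518188476562, 217.387939453125), (28.624807357788086, 28.493497848510742), 23.198589324951172) [0.52246099 0.21593637 0.185     ]
[[0.5017 0.2725]
 [0.58   0.2382]
 [0.5433 0.1592]
 [0.4656 0.1939]]
door [0.74312304 0.17074167 0.168     ] [0.57022908 0.08367183 0.168     ] 0.19358067973491508 26.72994053698376
inner [0.74057935 0.18558489 0.168     ] [0.56473339 0.09541736 0.168     ] 0.19761575608692913 27.147131379095537
red top [ 0.49140044 -0.37697078  0.1       ]
red top [ 0.49099565 -0.37569745  0.105     ]
[338.99986303 274.06603733] [382.2364785  224.24571293]
[338.27822461 280.09950637] [380.66546196 224.80125647]
[335.35209522 304.56426677] [374.42272564 227.00881557]
[ 0.49224501 -0.3796275   0.08956775] [ 0.49293844 -0.38038743  0.08981741]
pur [ 0.53898647 -0.43801469  0.105     ]
blue [ 0.45572514 -0.4422554   0.105     ]
red [ 0.4899826  -0.37841722  0.105     ]
g2 [ 0.43983023 -0.24448502  0.105     ]
vise bar ends [array([ 0.38916915, -0.47581312,  0.09      ]), array([ 0.19460227, -0.47638507,  0.09      ])]
```

```bash
cat >> h.py <<'E'
from scipy.spatial.transform import Rotation as Ro
def to(target,rpy=None):
    s=get_state();R=Ro.from_euler('xyz',s['ee_rot']);d=R.inv().apply(np.array(target)-s['eef_pos'])
    print('pos',s['eef_pos'].round(4),'rpydeg',np.degrees(s['ee_rot']).round(2),'t',round(s['t'],2),'F',s['force'].round(1),'q',s['q'].round(2),'w',round(s['width'],4))
    print('tool shift m',d.round(4),' total units',(d/.5).round(4))
    if rpy is not None:
        v=(R.inv()*Ro.from_euler('xyz',rpy,degrees=True)).as_rotvec();print('rot units',(v/np.pi).round(4))
E
python3 -c "
from h import *
to((.742,.105,.226),(180,0,-63))"
```

```text
pos [0.2356 0.6321 0.2257] rpydeg [ 1.7992e+02 -1.0000e-02 -2.0450e+01] t 0.1 F [ 0.3 -0.8 -0.3] q [ 1.5   0.36  0.01 -0.   -1.22 -0.29] w 0.0876
tool shift m [6.586e-01 3.170e-01 3.000e-04]  total units [1.3172e+00 6.3390e-01 6.0000e-04]
rot units [ 4.000e-04 -2.000e-04  2.364e-01]
```

```bash
python3 -m inch '[[[0.0732,0.0352,0,0,0,0,1],[0.0732,0.0352,0,0,0,0,1],[0.0732,0.0352,0,0,0,0,1],[0.0732,0.0352,0,0,0,0,1],[0.0732,0.0352,0,0,0,0,1],[0.0732,0.0352,0,0,0,0,1],[0.0732,0.0352,0,0,0,0,1],[0.0732,0.0352,0,0,0,0,1],[0.0732,0.0352,0,0,0,0,1],[0.0732,0.0352,0,0,0,0,1],[0.0732,0.0352,0,0,0,0,1],[0.0732,0.0352,0,0,0,0,1],[0.0732,0.0352,0,0,0,0,1],[0.0732,0.0352,0,0,0,0,1],[0.0732,0.0352,0,0,0,0,1],[0.0732,0.0352,0,0,0,0,1],[0.0732,0.0352,0,0,0,0,1],[0.0732,0.0352,0,0,0,0,1]]]' 20
python3 -m inch '[[[0,0,0,0,0,0.0394,1],[0,0,0,0,0,0.0394,1],[0,0,0,0,0,0.0394,1],[0,0,0,0,0,0.0394,1],[0,0,0,0,0,0.0394,1],[0,0,0,0,0,0.0394,1],[0,0,0,0,0,0,1]]]'
python3 -c "
from h import *
to((.742,.105,.118),(180,0,-63))"
```

```text
t: 1.9
eef_pos: [0.7432, 0.1041, 0.226]
ee_rot: [3.141, 0.001, -0.357]
force: [0.1, -0.1, 0.2]
width: 0.0006
t: 2.6
eef_pos: [0.7422, 0.1054, 0.2259]
ee_rot: [3.141, 0.0, -1.101]
force: [-0.8, -0.3, -0.1]
width: 0.0006
pos [0.7422 0.1054 0.2259] rpydeg [ 1.7994e+02  1.0000e-02 -6.3100e+01] t 2.6 F [-0.8 -0.3 -0.1] q [ 0.4   0.48  0.2  -0.   -1.29  0.07] w 0.0006
tool shift m [0.0003 0.0002 0.1079]  total units [0.0007 0.0005 0.2158]
rot units [ 0.0003  0.0001 -0.0006]
```

```bash
python3 -m inch '[[[0,0,0.054,0,0,0,1],[0,0,0.054,0,0,0,1],[0,0,0.054,0,0,0,1],[0,0,0.054,0,0,0,1],[0,0,0,0,0,0,1]]]'
python3 - <<'E'
from h import *
a=grab_frame('top');b=grab_frame('side')
cv2.imwrite('pics/a1.png',np.hstack([cv2.resize(a[110:250,130:280],None,fx=2.6,fy=2.6),cv2.resize(b[130:270,150:300],None,fx=2.6,fy=2.6)]))
E
```

```text
t: 3.1
eef_pos: [0.7396, 0.1049, 0.1135]
ee_rot: [3.134, 0.002, -1.097]
force: [-0.3, 0.1, 0.2]
width: 0.0005
```

View pics/a1.png

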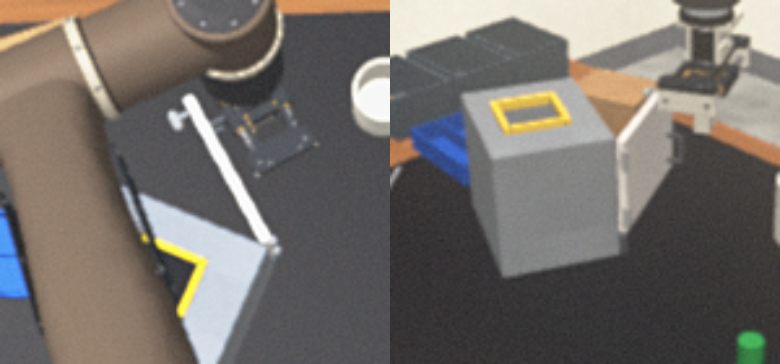

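```bash
python3 -m inch '[[[-0.02,0,-0.006,0,0,0,1],[-0.02,0,-0.006,0,0,0,1],[-0.02,0,0,0,0,0,1],[-0.02,0,0,0,0,0,1],[0,0,0,0,0,0,1],[0,0,0,0,0,0,1]]]'
python3 -c "
from h import *
to((.742,.105,.122),(180,0,-63))"
```

```text
t: 3.8
eef_pos: [0.7241, 0.1417, 0.1248]
ee_rot: [-3.141, -0.0, -1.098]
force: [0.0, 0.7, -0.1]
width: 0.0001
pos [0.7241 0.1417 0.1248] rpydeg [-179.99   -0.    -62.93] t 3.8 F [ 0.   0.7 -0.1] q [ 0.46  0.53  0.04  0.   -1.09  0.02] w 0.0001
tool shift m [0.0409 0.0008 0.0028]  total units [0.0817 0.0015 0.0056]
rot units [-0.0001 -0.      0.0004]
```

```bash
python3 -m inch '[[[-0.018,0,0,0,0,0,1],[-0.017,-0.0006,0,0,0,-0.0167,1],[-0.017,-0.0006,0,0,0,-0.0167,1],[-0.017,-0.0006,0,0,0,-0.0167,1],[-0.017,-0.0006,0,0,0,-0.0167,1],[-0.017,-0.0006,0,0,0,-0.0167,1],[-0.017,-0.0006,0,0,0,-0.0167,1],[-0.017,-0.0006,0,0,0,-0.0167,1],[-0.017,-0.0006,0,0,0,-0.0167,1],[-0.017,-0.0006,0,0,0,-0.0167,1],[0,0,0,0,0,0,1],[0,0,0,0,0,0,1]]]'
cat >>h.py <<'E'
def door():
    s=get_state();r=s['eef_pos'][:2]-[.5704,.084];
    u=np.array([np.cos(np.radians(66)),np.sin(np.radians(66))]);n=np.array([u[1],-u[0]])
    print('z',s['eef_pos'][2].round(4),'yaw',np.degrees(s['ee_rot'][2]).round(2),'along',(r@u).round(4),'out of shut face',(r@n).round(4),'F',s['force'].round(1),'Fn',(s['force'][:2]@n).round(1),'t',s['t'])
E
python3 - <<'E'
from h import *
door()
a=grab_frame('top');b=grab_frame('side')
cv2.imwrite('pics/a2.png',np.hstack([cv2.resize(a[110:250,130:280],None,fx=2.6,fy=2.6),cv2.resize(b[130:270,150:300],None,fx=2.6,fy=2.6)]))
E
```

```text
t: 5.0
eef_pos: [0.6745, 0.2098, 0.1245]
ee_rot: [3.142, -0.0, -0.629]
force: [0.5, -0.4, 0.2]
width: 0.0004
z 0.1245 yaw -36.02 along 0.1573 out of shut face 0.044 F [ 0.5 -0.4  0.2] Fn 0.6 t 5.0
```

View pics/a2.png

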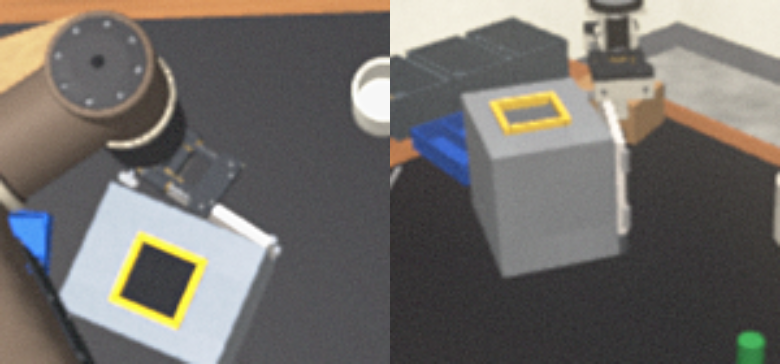

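```bash
python3 -m inch '[[[-0.017,-0.0006,0,0,0,-0.0167,1],[-0.017,-0.0006,0,0,0,-0.0167,1],[-0.017,-0.0006,0,0,0,-0.0167,1],[0,0,0,0,0,0,1],[0,0,0,0,0,0,1]]]'
python3 -c "
from h import *
door()"
python3 -m inch '[[[-0.01,0,0,0,0,-0.01,1],[-0.007,0,0,0,0,-0.0067,1],[0,0,0,0,0,0,1],[0,0,0,0,0,0,1]]]'
python3 -c "
from h import *
door()"
```

```text
t: 5.6
eef_pos: [0.6537, 0.2241, 0.1245]
ee_rot: [3.141, 0.0, -0.472]
force: [0.4, -1.1, 0.2]
width: 0.0002
z 0.1245 yaw -27.03 along 0.1619 out of shut face 0.0191 F [ 0.4 -1.1  0.2] Fn 0.8 t 5.6
t: 6.0
eef_pos: [0.6487, 0.2272, 0.1246]
ee_rot: [-3.14, -0.004, -0.417]
force: [14.0, -6.2, -7.3]
width: -0.0001
z 0.1246 yaw -23.92 along 0.1626 out of shut face 0.0133 F [14.  -6.2 -7.3] Fn 15.3 t 6.0
```

```bash
python3 -m inch '[[[-0.004,0,0,0,0,0,1],[0,0,0,0,0,0,1],[0,0,0,0,0,0,1]]]'
python3 -c "
from h import *
door()"
```

```text
t: 6.3
eef_pos: [0.6486, 0.2272, 0.1247]
ee_rot: [-3.14, -0.006, -0.418]
force: [23.1, -10.1, -11.6]
width: 0.0004
z 0.1247 yaw -23.95 along 0.1626 out of shut face 0.0132 F [ 23.1 -10.1 -11.6] Fn 25.2 t 6.3
```

```bash
python3 -m inch '[[[0.02,0,0,0,0,0,1],[0.04,0,0,0,0,0,1],[0.04,0,0,0,0,0,1],[0,0,-0.06,0,0,0,1],[0.06,0,-0.06,0,0,0,1],[0.06,0,-0.06,0,0,0,1],[0.06,0,0,0,0,0,1],[0,0,0,0,0,0,1]]]'
python3 - <<'E'
from h import *
door()
a=grab_frame('top');b=grab_frame('side')
cv2.imwrite('pics/a3.png',np.hstack([cv2.resize(a[150:255,140:250],None,fx=3.6,fy=3.6,interpolation=cv2.INTER_CUBIC),cv2.resize(b[150:255,160:270],None,fx=3.6,fy=3.6,interpolation=cv2.INTER_CUBIC)]))
E
```

```text
t: 7.1
eef_pos: [0.7744, 0.1705, 0.2146]
ee_rot: [-3.141, -0.0, -0.419]
force: [-0.3, 0.6, -0.8]
width: 0.0003
z 0.2146 yaw -24.01 along 0.162 out of shut face 0.1512 F [-0.3  0.6 -0.8] Fn -0.5 t 7.1
```

View pics/a3.png

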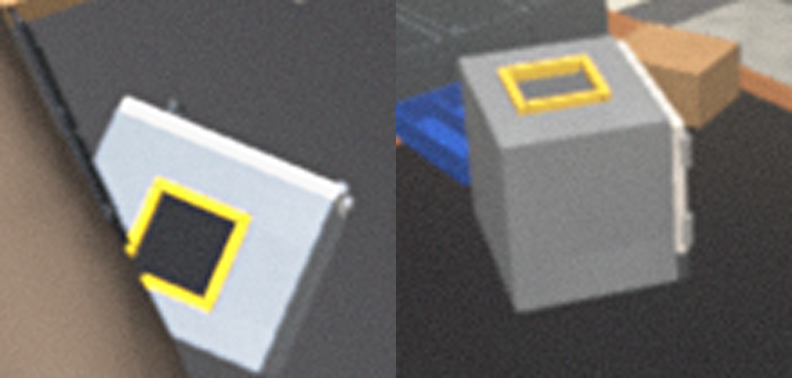

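```bash
python3 - <<'E'
from h import *
a=grab_frame('top');
m=(a.min(2)>215).astype(np.uint8);m[:170]=0;m[215:]=0;m[:,:165]=0;m[:,245:]=0
n,l,st,_=cv2.connectedComponentsWithStats(m);k=1+st[1:,4].argmax();print(st[k])
ys,xs=np.where(l==k)
P=np.array([onz('top',x,y,.168)[:2] for x,y in zip(xs,ys)])
vx,vy,x0,y0=cv2.fitLine(P.astype(np.float32),cv2.DIST_HUBER,0,.001,.001).ravel();print('door ang',np.degrees(np.arctan(vy/vx)))
print(P.min(0),P.max(0))
n=np.array([vy,-vx])*np.sign(vy);print('centre line offset from hinge',(np.array([x0,y0])-[.5704,.084])@n)
cv2.imwrite('pics/m.png',m*255)
t=cv2.imread('pics/top0.png')
# roof right-hand side edge angle: box sides in first picture via gray mask
g=cv2.GaussianBlur(t,(3,3),0);h=cv2.cvtColor(g,cv2.COLOR_BGR2HSV);mm=((g.min(2)>120)&(h[...,1]<60)).astype(np.uint8);mm[:175]=0;mm[260:]=0;mm[:,:148]=0;mm[:,240:]=0
n_,l,st,_=cv2.connectedComponentsWithStats(mm);k=1+st[1:,4].argmax();c=max(cv2.findContours((l==k).astype(np.uint8),0,1)[0],key=cv2.contourArea)
print(st[k]);r=cv2.approxPolyDP(c,6,True)[:,0];print(r)
for i in range(len(r)):
    p=onz('top',*r[i].astype(float),.175);q=onz('top',*r[i-1].astype(float),.175);d=q-p;print(np.degrees(np.arctan2(d[1],d[0])).round(1),np.linalg.norm(d).round(3))
m=cv2.inRange(h,(20,120,100),(34,255,255));m[:195]=0;m[:,:165]=0;m[240:]=0;m[:,215:]=0
c=max(cv2.findContours(m,0,1)[0],key=cv2.contourArea)[:,0]
W=np.array([onz('top',float(x),float(y),.185)[:2]for x,y in c]);r=cv2.minAreaRect((W*1000).astype(np.float32));print(r)
E
```

```text
[173 177  63  29 317]
door ang 65.47588
[0.55840394 0.08185133] [0.65062682 0.27104981]
centre line offset from hinge -0.00819050154916225
[ 151  175   87   79 2999]
[[237 204]
 [220 175]
 [227 202]
 [172 180]
 [151 227]
 [211 253]]
150.8 0.166
-151.3 0.104
13.2 0.086
-113.7 0.182
-24.3 0.156
65.2 0.198
((522.5091552734375, 215.759521484375), (85.83248138427734, 84.35348510742188), 65.32856750488281)
```

```bash
python3 -c "
from h import *
to((.491,-.378,.225),(180,0,-90))"
```

```text
pos [0.7715 0.1722 0.2137] rpydeg [ 1.7995e+02  9.0000e-02 -2.3920e+01] t 7.25 F [-0.7  0.9  0.4] q [ 0.46  0.56  0.3  -0.   -1.32  0.69] w 0.0005
tool shift m [-0.0334  0.6167 -0.0108]  total units [-0.0667  1.2333 -0.0216]
rot units [5.000e-04 3.000e-04 3.671e-01]
```

```bash
python3 -m inch '[[[-0.0042,0.0771,-0.0014,0,0,0,0],[-0.0042,0.0771,-0.0014,0,0,0,0],[-0.0042,0.0771,-0.0014,0,0,0,0],[-0.0042,0.0771,-0.0014,0,0,0,0],[-0.0042,0.0771,-0.0014,0,0,0,0],[-0.0042,0.0771,-0.0014,0,0,0,0],[-0.0042,0.0771,-0.0014,0,0,0,0],[-0.0042,0.0771,-0.0014,0,0,0,0],[-0.0042,0.0771,-0.0014,0,0,0,0],[-0.0042,0.0771,-0.0014,0,0,0,0],[-0.0042,0.0771,-0.0014,0,0,0,0],[-0.0042,0.0771,-0.0014,0,0,0,0],[-0.0042,0.0771,-0.0014,0,0,0,0],[-0.0042,0.0771,-0.0014,0,0,0,0],[-0.0042,0.0771,-0.0014,0,0,0,0],[-0.0042,0.0771,-0.0014,0,0,0,0]]]'
python3 -m inch '[[[0,0,0,0,0,0.0408,0],[0,0,0,0,0,0.0408,0],[0,0,0,0,0,0.0408,0],[0,0,0,0,0,0.0408,0],[0,0,0,0,0,0.0408,0],[0,0,0,0,0,0.0408,0],[0,0,0,0,0,0.0408,0],[0,0,0,0,0,0.0408,0],[0,0,0,0,0,0.0408,0],[0,0,0,0,0,0,0],[0,0,0,0,0,0,0]]]'
python3 - <<'E'
from h import *
to((.491,-.378,.066),(180,0,-90))
a=grab_frame('top');b=grab_frame('side')
cv2.imwrite('pics/a4.png',np.hstack([cv2.resize(a[150:290,300:440],None,fx=2.8,fy=2.8,interpolation=cv2.INTER_CUBIC),cv2.resize(b[200:340,260:400],None,fx=2.8,fy=2.8,interpolation=cv2.INTER_CUBIC)]))
E
```

```text
t: 8.85
eef_pos: [0.4902, -0.3781, 0.226]
ee_rot: [-3.141, -0.0, -0.416]
force: [0.6, -0.4, -0.5]
width: 0.0875
t: 9.95
eef_pos: [0.4912, -0.3774, 0.2259]
ee_rot: [-3.142, 0.0, -1.566]
force: [0.3, -0.3, -0.0]
width: 0.0877
pos [ 0.4912 -0.3774  0.2259] rpydeg [-1.800e+02  1.000e-02 -8.974e+01] t 9.95 F [ 0.3 -0.3 -0. ] q [-0.34  0.27 -0.12 -0.   -1.18  0.34] w 0.0877
tool shift m [0.0007 0.0003 0.1599]  total units [0.0013 0.0005 0.3198]
rot units [-0.      0.      0.0014]
```

View pics/a4.png

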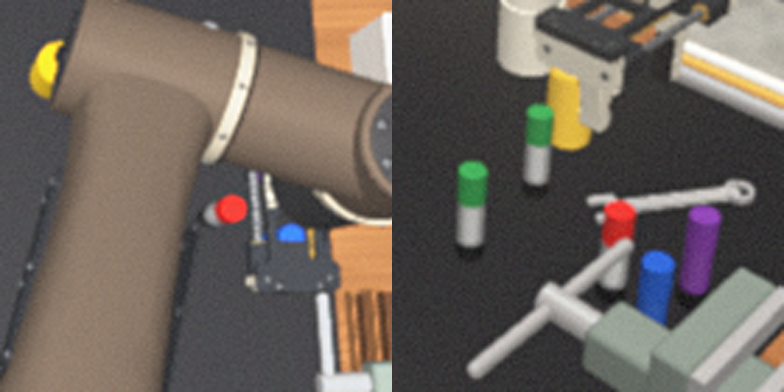

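```bash
python3 - <<'E'
from h import *
for X in((.491,-.378,.226),(.491,-.378,.3),(.547,-.378,.226),(.435,-.378,.226),(.435,-.378,.29)):
    p=proj('top',X);q=proj('side',X);print((p-[300,150])*2.8,(q-[260,200])*2.8+[392,0])
E
```

```text
[261.52044426 197.46312607] [628.19257477  99.11497248]
[282.2165099  190.17995349] [637.04768459  25.71639041]
[257.64544389 143.7423142 ] [664.53093408  73.81387414]
[265.44209149 251.83062371] [589.28929555 126.2019327 ]
[283.50903904 248.18233221] [595.89308986  61.63823131]
```

```bash
python3 -m inch '[[[0.001,0,0.05,0,0,0,0],[0,0,0.05,0,0,0,0],[0,0,0.05,0,0,0,0],[0,0,0.05,0,0,0,0],[0,0,0.04,0,0,0,0],[0,0,0.04,0,0,0,0],[0,0,0.03,0,0,0,0],[0,0,0.01,0,0,0,0],[0,0,0,0,0,0,0]]]'
python3 - <<'E'
from h import *
to((.491,-.378,.066),(180,0,-90))
b=grab_frame('side')
cv2.imwrite('pics/a5.png',cv2.resize(b[200:340,260:400],None,fx=4,fy=4,interpolation=cv2.INTER_CUBIC))
E
```

```text
t: 10.95
eef_pos: [0.491, -0.3784, 0.0652]
ee_rot: [3.14, 0.0, -1.57]
force: [-0.0, 0.3, 0.1]
width: 0.088
pos [ 0.491  -0.3784  0.0652] rpydeg [ 1.7992e+02  3.0000e-02 -8.9950e+01] t 10.95 F [-0.   0.3  0.1] q [-0.34  0.41 -0.31  0.   -0.85  0.34] w 0.088
tool shift m [-0.0004  0.     -0.0008]  total units [-0.0008  0.     -0.0017]
rot units [0.0004 0.0002 0.0003]
```

View pics/a5.png

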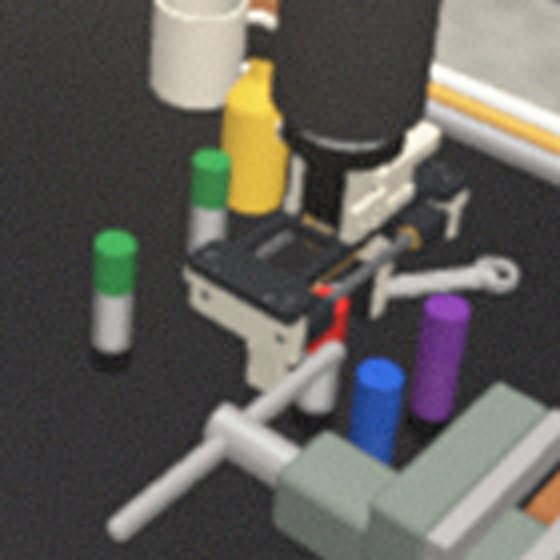

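Fingers straddle the red tube and its neighbours are clear. I'll close.

```bash
python3 -m inch '[[[0,0,0,0,0,0,0.8],[0,0,0,0,0,0,0.8],[0,0,0,0,0,0,0.8],[0,0,0,0,0,0,0.8],[0,0,0,0,0,0,0.9],[0,0,0,0,0,0,0.9],[0,0,0,0,0,0,1],[0,0,0,0,0,0,1],[0,0,0,0,0,0,1]]]' 25
python3 -m inch '[[[0,0,-0.02,0,0,0,1],[0,0,-0.04,0,0,0,1],[0,0,-0.06,0,0,0,1],[0,0,-0.08,0,0,0,1],[0,0,-0.08,0,0,0,1],[0,0,-0.08,0,0,0,1],[0,0,-0.06,0,0,0,1],[0,0,-0.02,0,0,0,1],[0,0,0,0,0,0,1],[0,0,0,0,0,0,1]]]'
python3 - <<'E'
from h import *
to((.5225,.2155,.285),(180,0,-90))
a=grab_frame('top');b=grab_frame('side')
cv2.imwrite('pics/a6.png',np.hstack([cv2.resize(a[150:290,300:440],None,fx=2.8,fy=2.8,interpolation=cv2.INTER_CUBIC),cv2.resize(b[130:330,240:440],None,fx=1.96,fy=1.96,interpolation=cv2.INTER_CUBIC)]))
E
```

```text
t: 11.9
eef_pos: [0.4914, -0.3786, 0.0658]
ee_rot: [-3.142, -0.0, -1.571]
force: [-0.0, 0.6, -0.2]
width: 0.028
t: 12.9
eef_pos: [0.4908, -0.3781, 0.2846]
ee_rot: [3.14, 0.001, -1.571]
force: [-0.8, 0.3, -2.0]
width: 0.0277
pos [ 0.4908 -0.3781  0.2846] rpydeg [ 1.7993e+02  7.0000e-02 -9.0030e+01] t 12.9 F [-0.8  0.3 -2. ] q [-0.34  0.24 -0.02 -0.   -1.31  0.34] w 0.0277
tool shift m [-5.936e-01 -3.140e-02  3.000e-04]  total units [-1.1871e+00 -6.2800e-02  5.0000e-04]
rot units [ 0.0004  0.0004 -0.0001]
```

View pics/a6.png

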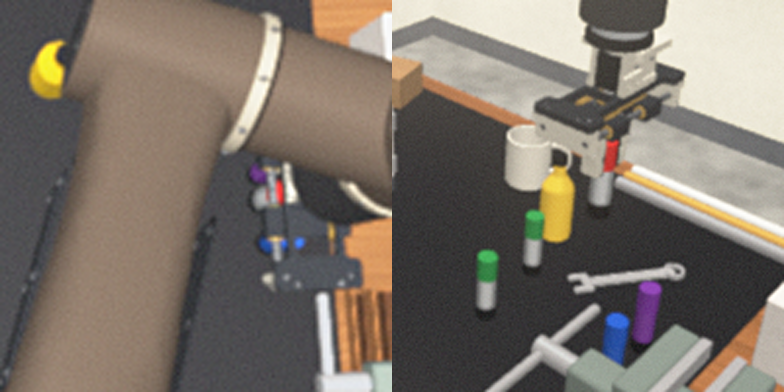

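```bash
python3 -m inch '[[[-0.03,-0.0035,0,0,0,0,1],[-0.05,-0.0035,0,0,0,0,1],[-0.065,-0.0035,0,0,0,0,1],[-0.065,-0.0035,0,0,0,0,1],[-0.065,-0.0035,0,0,0,0,1],[-0.065,-0.0035,0,0,0,0,1],[-0.065,-0.0035,0,0,0,0,1],[-0.065,-0.0035,0,0,0,0,1],[-0.065,-0.0035,0,0,0,0,1],[-0.065,-0.0035,0,0,0,0,1],[-0.065,-0.0035,0,0,0,0,1],[-0.065,-0.0035,0,0,0,0,1],[-0.065,-0.0035,0,0,0,0,1],[-0.065,-0.0035,0,0,0,0,1],[-0.065,-0.0035,0,0,0,0,1],[-0.065,-0.0035,0,0,0,0,1],[-0.065,-0.0035,0,0,0,0,1],[-0.065,-0.0035,0,0,0,0,1],[-0.05,0,0,0,0,0,1],[-0.017,0,0,0,0,0,1]]]'
python3 -m inch '[[[0,0,0,0,0,0,1],[0,0,0,0,0,0,1],[0,0,0,0,0,0,1]]]'
python3 - <<'E'
from h import *
to((.5225,.2155,.285),(180,0,-90))
a=grab_frame('top');b=grab_frame('side')
cv2.imwrite('pics/a7.png',np.hstack([cv2.resize(a[150:270,120:260],None,fx=2.8,fy=2.8,interpolation=cv2.INTER_CUBIC),cv2.resize(b[100:220,140:280],None,fx=2.8,fy=2.8,interpolation=cv2.INTER_CUBIC)]))
E
```

```text
t: 15.0
eef_pos: [0.5222, 0.2172, 0.2844]
ee_rot: [3.14, -0.001, -1.569]
force: [-0.4, -0.2, -1.3]
width: 0.0277
t: 15.3
eef_pos: [0.5228, 0.214, 0.2857]
ee_rot: [3.141, -0.0, -1.572]
force: [-0.4, 0.6, -1.1]
width: 0.0277
pos [0.5228 0.214  0.2857] rpydeg [ 1.7999e+02 -1.0000e-02 -9.0050e+01] t 15.3 F [-0.4  0.6 -1.1] q [ 0.73  0.14 -0.14 -0.   -1.29 -0.74] w 0.0277
tool shift m [-0.0015  0.0003  0.0007]  total units [-0.0029  0.0007  0.0014]
rot units [ 0.0001 -0.0001 -0.0003]
```

View pics/a7.png

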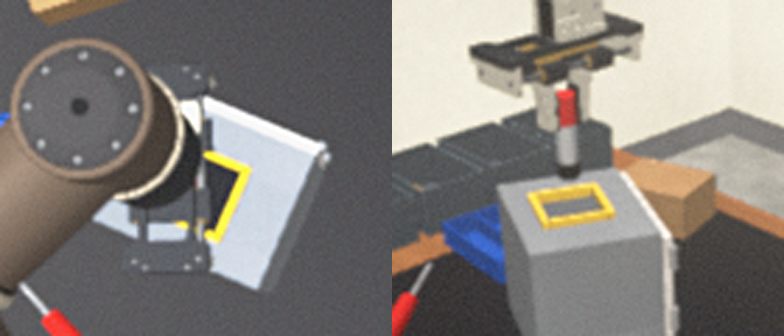

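```bash
python3 - <<'E'
from h import *
for z in(.22,.325):print((proj('side',(.5228,.214,z))-[140,100])*2.8+[392,0])
print('rim centre',(proj('side',(.5225,.2155,.185))-[140,100])*2.8+[392,0])
E
python3 -m inch '[[[-0.003,0,0.01,0,0,0,1],[0,0,0.02,0,0,0,1],[0,0,0.02,0,0,0,1],[0,0,0.02,0,0,0,1],[0,0,0,0,0,0,1],[0,0,0,0,0,0,1]]]'
python3 - <<'E'
from h import *
to((.5225,.2155,.205),(180,0,-90))
b=grab_frame('side')
cv2.imwrite('pics/a8.png',cv2.resize(b[110:200,150:260],None,fx=6,fy=6,interpolation=cv2.INTER_CUBIC))
E
```

```text
[566.67380071 173.87647691]
[560.56619402  90.97247638]
rim centre [567.64584509 199.87099736]
t: 16.0
eef_pos: [0.523, 0.2163, 0.2504]
ee_rot: [3.141, -0.001, -1.571]
force: [-0.6, 0.1, -1.4]
width: 0.0276
pos [0.523  0.2163 0.2504] rpydeg [ 1.7997e+02 -4.0000e-02 -9.0010e+01] t 16.0 F [-0.6  0.1 -1.4] q [ 0.74  0.17 -0.2   0.   -1.21 -0.74] w 0.0276
tool shift m [0.0008 0.0005 0.0454]  total units [0.0016 0.0009 0.0908]
rot units [ 0.0002 -0.0002 -0.    ]
```

View pics/a8.png

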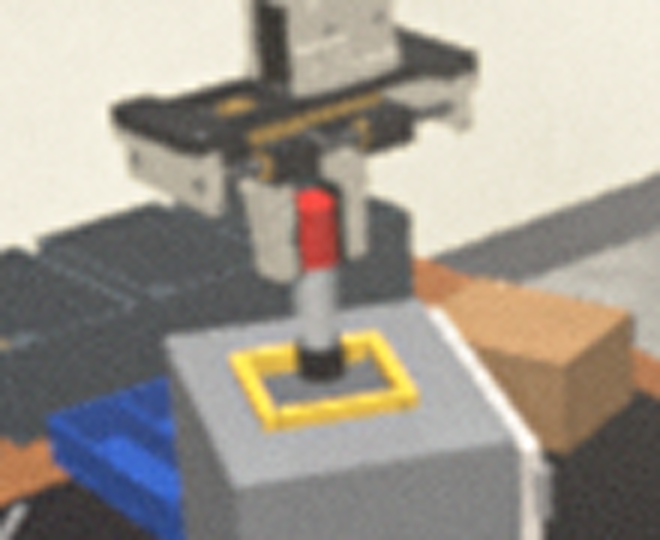

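```bash
python3 -m inch '[[[0,0,0.02,0,0,0,1],[0,0,0.02,0,0,0,1],[0,0,0.02,0,0,0,1],[0,0,0.02,0,0,0,1],[0,0,0.01,0,0,0,1],[0,0,0,0,0,0,1],[0,0,0,0,0,0,1],[0,0,0,0,0,0,1]]]'
python3 - <<'E'
from h import *
to((.5225,.2155,.205),(180,0,-90))
b=grab_frame('side')
cv2.imwrite('pics/a9.png',cv2.resize(b[110:200,150:260],None,fx=6,fy=6,interpolation=cv2.INTER_CUBIC))
E
```

```text
t: 16.85
eef_pos: [0.5233, 0.2166, 0.2062]
ee_rot: [-3.141, 0.0, -1.571]
force: [-0.1, -0.4, -1.6]
width: 0.0276
pos [0.5233 0.2166 0.2062] rpydeg [-1.7996e+02  2.0000e-02 -9.0010e+01] t 16.85 F [-0.1 -0.4 -1.6] q [ 0.74  0.2  -0.26  0.   -1.11 -0.74] w 0.0276
tool shift m [0.0011 0.0008 0.0012]  total units [0.0022 0.0016 0.0024]
rot units [-0.0002  0.0001 -0.0001]
```

View pics/a9.png

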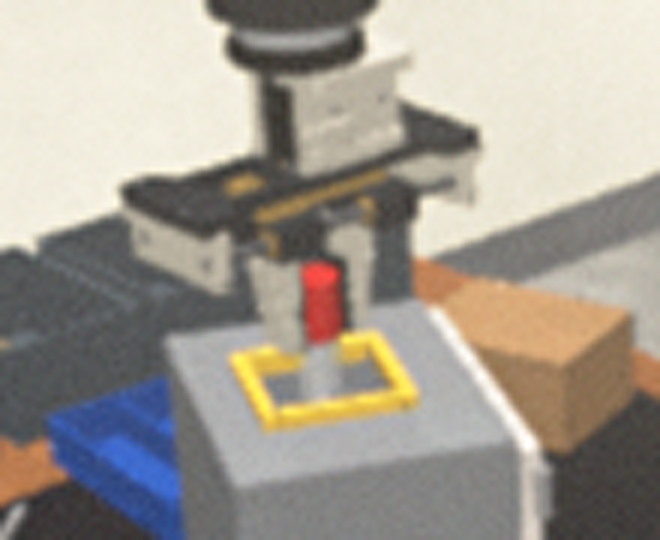

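```bash
python3 -m inch '[[[0,0,0,0,0,0,0],[0,0,0,0,0,0,0],[0,0,0,0,0,0,0],[0,0,0,0,0,0,0],[0,0,0,0,0,0,0],[0,0,0,0,0,0,0]]]'
python3 -m inch '[[[0,0,-0.03,0,0,0,0],[0,0,-0.06,0,0,0,0],[0,0,-0.08,0,0,0,0],[0,0,-0.06,0,0,0,0],[0.08,0,0,0,0,0,0],[0.08,0,0,0,0,0,0],[0.08,0,0,0,0,0,0],[0.08,0,0,0,0,0,0],[0.08,0,0,0,0,0,0],[0.08,0,0,0,0,0,0],[0,0,0,0,0,0,0],[0,0,0,0,0,0,0],[0,0,0,0,0,0,0]]]'
python3 - <<'E'
from h import *
to((.5225,.2155,.205),(180,0,-90))
a=grab_frame('top');b=grab_frame('side')
cv2.imwrite('pics/b0.png',np.vstack([np.hstack([a,b])[:,:]]) if 0 else cv2.resize(np.hstack([a,b]),(800,300)))
cv2.imwrite('pics/b1.png',np.hstack([cv2.resize(a[150:270,120:260],None,fx=2.8,fy=2.8,interpolation=cv2.INTER_CUBIC),cv2.resize(b[140:260,140:280],None,fx=2.8,fy=2.8,interpolation=cv2.INTER_CUBIC)]))
E
```

```text
t: 17.5
eef_pos: [0.523, 0.2164, 0.2058]
ee_rot: [-3.142, -0.0, -1.571]
force: [0.4, -0.0, -0.3]
width: 0.0698
t: 18.8
eef_pos: [0.523, -0.0231, 0.3207]
ee_rot: [-3.142, 0.0, -1.571]
force: [0.0, 0.9, -0.2]
width: 0.0876
pos [ 0.523  -0.0231  0.3207] rpydeg [-1.800e+02  1.000e-02 -9.001e+01] t 18.8 F [ 0.   0.9 -0.2] q [ 0.33  0.06 -0.16 -0.   -1.35 -0.33] w 0.0876
tool shift m [-0.2386  0.0006  0.1158]  total units [-0.4772  0.0011  0.2315]
rot units [-0.      0.0001 -0.    ]
```

View pics/b0.png

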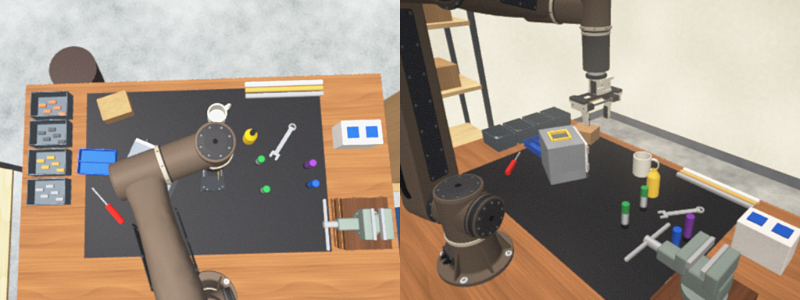

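View pics/b1.png

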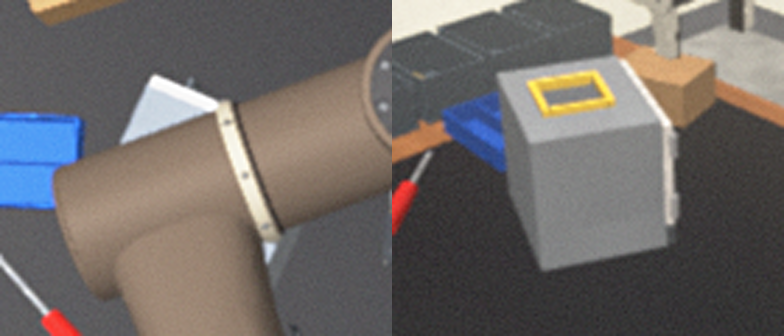

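```bash
python3 -m inch '[[[0.08,0,0,0,0,0,0],[0.08,0,0,0,0,0,0],[0.08,0,0,0,0,0,0],[0.08,0,0,0,0,0,0],[0.08,0,0,0,0,0,0],[0.08,0,0,0,0,0,0],[0,0,0,0,0,0,0],[0,0,0,0,0,0,0]]]'
python3 - <<'E'
from h import *
a=grab_frame('top')
m=(a.min(2)>215).astype(np.uint8);m[:170]=0;m[215:]=0;m[:,:165]=0;m[:,245:]=0
n,l,st,_=cv2.connectedComponentsWithStats(m);k=1+st[1:,4].argmax()
ys,xs=np.where(l==k);P=np.array([onz('top',x,y,.168)[:2] for x,y in zip(xs,ys)])
vx,vy,x0,y0=cv2.fitLine(P.astype(np.float32),cv2.DIST_HUBER,0,.001,.001).ravel();print('door ang',np.degrees(np.arctan(vy/vx)))
c=a[150:270,120:260];c=np.clip(c.astype(float)*1.6,0,255).astype(np.uint8)
cv2.imwrite('pics/b2.png',cv2.resize(c,None,fx=4,fy=4,interpolation=cv2.INTER_CUBIC))
E
```

```text
t: 19.7
eef_pos: [0.5231, -0.2636, 0.3202]
ee_rot: [3.141, 0.0, -1.572]
force: [0.4, 0.3, 0.7]
width: 0.0874
door ang 64.74983
```

View pics/b2.png

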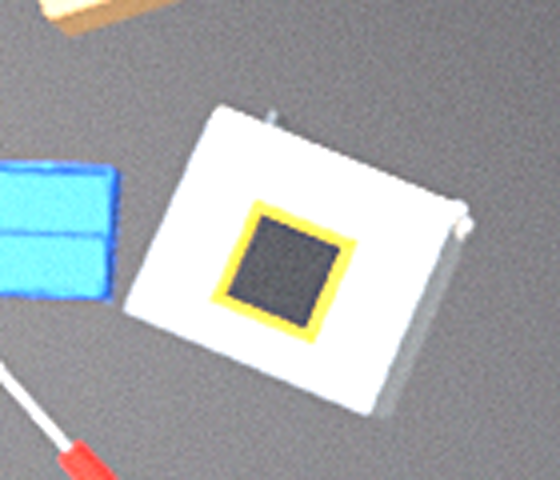

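```bash
python3 - <<'E'
from h import *
a=grab_frame('top')
for th in(205,210,215,220,225,230):
    m=(a.min(2)>th).astype(np.uint8);m[:170]=0;m[215:]=0;m[:,:165]=0;m[:,245:]=0
    n,l,st,_=cv2.connectedComponentsWithStats(m);k=1+st[1:,4].argmax()
    ys,xs=np.where(l==k);P=np.array([onz('top',x,y,.168)[:2] for x,y in zip(xs,ys)])
    vx,vy,x0,y0=cv2.fitLine(P.astype(np.float32),cv2.DIST_HUBER,0,.001,.001).ravel();print(th,st[k,4],'door ang',np.degrees(np.arctan(vy/vx)))
E
python3 -c "
from station import job_done
" 
```

```text
205 1120 door ang 78.33568
210 533 door ang 58.93849
215 317 door ang 65.45084
220 309 door ang 65.4932
225 285 door ang 65.49037
230 270 door ang 65.39929
```

Door still reads 65.45° (rim 65.3°), so it is shut. I'll hand it in.

```bash
python3 -c "
from station import *
print(job_done(), get_state()['t'])"
```

```text
the job is handed in; nothing more can be done
the job is handed in; nothing more can be done
```

I pushed the door shut, then lowered the red-capped tube foot first through the port and let it go inside. I handed the job in at about 20 s; no verdict was reported.

- **Door:** I pushed with closed fingertips until it stopped moving, at about 25 N. The door's top edge measured 65.4–65.5° against the rim's 65.3°. At the lowest angle the catch resists (0.03 rad), it would be about 1.7° off, so I take it as seated.
- **Conflicting reading:** One door fit on the second-to-last picture gave 64.7°. On the last picture, brightness thresholds of 215–230 gave 65.4–65.5°. Thresholds of 205 and 210 took in the roof and gave useless angles.
- **Tube:** It went in centred within about 2 mm, with about 22 mm nominal clearance to the rim on each side. No contact showed in the wrist force. The foot was about 45 mm below the rim top when I released it; a quarter of the length is 26 mm.
- **After release:** The tube was gone from both views outside the box. I couldn't see it inside, because the port shows only as a dark square.
- **Other things:** The rest of the bench, including the green-capped tubes, looked unmoved in the last full views. The arm ended clear of everything.

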